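# Clear the stop and lock the bush on the angled drilling jig

### The job

Get the angled drilling jig ready for a long board: first slide the fence stop along its T-track and out of the open end, lift it off and put it in the shallow steel tray. Then turn the ribbed lock collar on the sloping head clockwise, as far as it goes, so that its tab comes to the locked mark and the drill bush is locked. Leave the other things on the bench where they are and let go of everything.

Things in the scene. Friction and masses are not known exactly. Their poses are not given: they have to be found in the camera images.
- track_mid (a point): middle of the jig's aluminium T-track, on its channel floor, 18 mm above the bench. z up, y along the track, x towards the sloping head (away from the robot). Track 240 mm long, 44 wide; channel 32 wide, 10 high; 5 mm lips leave a 12 mm slot, lip tops 15 mm above the floor. One end is shut by the plug; past the open one the base plate goes on 30 mm, level with the channel floor
- plug: dark steel block 44 x 12 x 28 mm that shuts one end of the track (track y = +128 or -128 mm, changes from start to start); origin at the centre of its underside. A brass strip flush with the base plate lies at the other, open end
- stop: fence stop, 150 to 310 g, captive in the track. Origin: centre of the foot's underside; z up, y along the track, x to the head. Foot 28 x 40 x 7 mm high; neck 8 x 40, up to z 17; block 34 (x) x 40 (y), z 17 to 77, the part to grip, along y; tongue 12 mm wide out to x +37 at z 51 to 65. Lifts out only when over 142 mm from track_mid, at the open end. Play in the channel: 2 mm each side, 3 mm in height
- stop_mid (a point): point in the stop's block, 45 mm above its origin on the same axes
- tray: shallow open steel tray, 150 x 150 x 22 mm high outside, walls and floor about 3 mm, fixed; stands to the left or the right of the jig, with a taller cardboard hardware box (130 x 130 x 60 mm, fixed) on the other side. Origin at the centre of the underside
- collar_mid (a point): centre of the lock collar, 105 mm above the bench. z is its axis, leaning 35 degrees from vertical towards the track and robot; the frame turns with the collar. Ribbed steel disc, 56 mm across, z -10 to +10; its rim is free all round down to z -25. A tab 9 mm wide, 12 mm high, sticks out to radius 36 mm in the direction (-0.333, -0.943, 0) of this frame
- bush_top (a point): centre of the top of the fixed drill bush, 36 mm across, that stands in the collar's middle and rises 5 mm above it; z is the collar's axis. A white line on it marks the locked place: at the joint's end the collar's tab and its own white line stand in line with it
- collar (a joint): turn of the lock collar in rad: 0 unlocked, grows clockwise seen from above along its axis, solid stop and locked mark (white line on the bush) at 2.4. Starts between 0 and 0.4. Needs about 0.25 N m and stays where it is left; the whole turn needs more than one grasp
- crossbar_mid (a point): middle of a fixed level steel crossbar, 16 mm thick and 270 mm long, along the frame's y, over and just behind the collar, on 14 mm posts at y = +-120 mm. It stops a gripper from coming straight down on the collar: come along the collar's own axis instead
- offcut: bystander: wooden block 90 x 50 x 30 mm
- glue: bystander: white bottle, 52 mm in diameter, 150 mm high
- spare_bush: bystander: steel ring, 40 mm outside diameter, 18 mm high
- jar: bystander: glass jar, 66 mm in diameter, 85 mm high
- screwdriver: bystander: lying screwdriver
- hammer: bystander: lying hammer
- clamp: bystander: lying bar clamp
There are look-alikes about, which are no part of the job. What is shaped like the stop but pink, purple or red is not meant.

How it is judged:
By the outcome, as a careful person would: the job done as asked, in the order asked, and still so for the second after the job is handed in, with the robot touching nothing.
It also fails if it takes over 69 s, if anything falls off the work surface, if the arm or the gripper's body presses on something with over 40 N, if the wrist force passes 120 N, or if a joint passes its speed limit or range.

### The arm

A 6-joint arm with a two-finger parallel gripper is mounted at the origin on the work surface. World frame = base frame: x ahead of the robot, y to its left, z up, the work surface at z = 0. Lengths are in mm, angles in rad, forces in N, time in s.
With the tool pointing down it reaches from about 325 to 925 mm from the base axis. Payload 3.1 kg.
Tool frame: the origin (TCP) lies midway between the tips of the shut fingers; the grasp point (between the pads) lies 19 mm behind it; z points along the fingers, y is the direction in which the jaws open and shut (so a half turn about z gives the same grasp; the last joint's range is limited). The gripper opens to 85 mm and grips with 20 to 120 N. Pads are 22 mm wide; open, the fingers measure 114 mm over their backs; the gripper's body (76 mm by 85 mm) begins 54 mm behind the grasp point. The pads swing forward as they close: fully open they stand 13 mm farther back than shut.
Start: joints at [1.215, 0.217, 1.613, -0, 1.311, -0.112], TCP at [150.85, 606.534, 231.3] pointing down, gripper open.
Joint ranges: [-2.75, 2.75], [-0.78, 2.1], [0.31, 2.55], [-1.13, 4.27], [0.13, 2.63], [-2.58, 2.58]. Speed limits (rad/s): [2.79, 2.79, 3.14, 3.14, 3.14, 3.14].

### API

Orientations are given as a 3x3 rotation matrix whose columns are the frame's x, y, z axes.
In Python, from workcell import state, cams, job gives the robot as it stands.
- The arm moves only by the tool play_rows, never from a script. Its argument "steps" is a list of rows, each a list of 3 entries, a list of its own where there are three numbers: the opening, from -1 (shut) to 1 (fully open), then the shift along the world's x, y, z in cm, then the turn, a rotation vector about the world's x, y, z in rad. A call has 1 to 20 rows; each row shifts and turns the commanded pose from where the row before left it; what a row does not reach is not made up. A row lasts 1/12 s, in which the tool goes at most 41.7 mm and 7.16 degrees, less where a joint would pass 70% of its speed; a pose out of reach is approached as far as the arm can. A call is refused whole if a number of a shift passes 4.17 or a number of a turn 0.125, either way. A call with a gripper value outside its range is refused whole. The fingers move at their own pace and stop on an object; the grip force is fixed at half the most. Time passes only in rows, so rows that do not move let the fingers close. It gives the time, the measured TCP pose, the force and the opening at its end, in the units of the state.
- state(): the state, without advancing time (a new reading comes with each control period).
- cams.camera(name): name is "side" or "top"; returns (picture, depth): 400x640x3 uint8, red, green, blue; 400x640 float32, mm along the optical axis (not along the pixel's ray), 0 where there is no reading.
- cams.camera_model(name): a dict with "camera_matrix" (3x3 intrinsics, pixels), "dist" ([k1, k2, p1, p2, k3] as OpenCV has them; the pictures are not rectified), "position" and "orientation" of the camera in the world. Camera axes: x right, y down, z forward; pixel columns grow to the right and rows downward; lengths in mm; the calibration is good to about 2 mm. A picture is of the moment at which its call begins. camera_model takes no time and is no camera call.
- job.sign_off(): hands the job in, once; it reports no verdict.
The state is a dict: "time": time; "joint_pos": joint angles; "qvel": joint speeds; "effort": joint torques, N m; "position": TCP position; "tool_rot": TCP orientation; "ft_force": force on the tool from outside, world axes, zero at the start; "wrist_torque": the same for the moment, N m; "gripper_width": finger opening in mm.
Only numpy, scipy, OpenCV 4.12 (cv2) and the standard library are available. Lean on these libraries where they do the work, as an engineer would, in place of code of your own. Each camera call takes 0.05 s, during which the arm holds its last target.

## Working session

There is one attempt and no reset: what is moved stays moved. The work goes in short steps, Python scripts to look and compute and a tool call to move; the robot and the scene stay as the last step left them, time stands still between calls to the robot, and variables do not carry over. Pictures are saved under pics/ and viewed, and the job is handed in when it is done.

Besides the shell and the picture viewer there is one more tool, called after "Call:" by a JSON object that holds its "op" and its "data", one argument or row to a line. play_rows: Moves the arm, as the interface text tells. Its arguments: {"type":"object","properties":{"steps":{"type":"array"}},"required":["steps"]}

```bash
ls; mkdir -p pics
cat > h.py <<'E'
import numpy as np, cv2
from workcell import state, cams, job
def snap(name,tag):
    im,d=cams.camera(name); cv2.imwrite(f'pics/{tag}.png',im[:,:,::-1]); np.savez(f'pics/{tag}.npz',im=im,d=d); return im,d
def model(name):
    m=cams.camera_model(name); return np.array(m['camera_matrix'],float),np.array(m['dist'],float),np.array(m['position'],float),np.array(m['orientation'],float)
def cloud(name,d):
    K,D,p,R=model(name); h,w=d.shape
    u,v=np.meshgrid(np.arange(w),np.arange(h))
    n=cv2.undistortPoints(np.stack([u,v],-1).reshape(-1,1,2).astype(np.float64),K,D).reshape(h,w,2)
    P=np.concatenate([n*d[...,None],d[...,None]],-1)@R.T+p
    P[d<=0]=np.nan
    return P
def proj(name,X):
    K,D,p,R=model(name); X=np.atleast_2d(X).astype(float)
    c=(X-p)@R
    return cv2.projectPoints(c.reshape(-1,1,3),np.zeros(3),np.zeros(3),K,D)[0].reshape(-1,2)
E
python3 - <<'E'
from h import *
s=state(); print({k:np.round(v,3).tolist() for k,v in s.items()})
for n in('top','side'):
    snap(n,n+'0'); m=model(n); print(n,m[0].tolist(),m[2],m[3].round(3).tolist())
E
```

```text
pics
{'time': 0.0, 'joint_pos': [1.215, 0.218, 1.615, -0.0, 1.311, -0.112], 'qvel': [-0.0, -0.0, -0.0, 0.0, 0.001, -0.0], 'effort': [-0.001, -39.684, -30.385, -0.0, 0.01, -0.0], 'position': [150.559, 605.744, 229.953], 'tool_rot': [[-0.97, 0.241, -0.001], [0.241, 0.97, -0.002], [0.0, -0.002, -1.0]], 'ft_force': [-0.219, -0.978, -0.041], 'wrist_torque': [-0.009, 0.063, -0.024], 'gripper_width': 85.493}
top [[398.88852902504954, 0.0, 322.8248326132373], [0.0, 398.88852902504954, 202.3126101450567], [0.0, 0.0, 1.0]] [ 379.58507597   -2.78055091 1409.72144408] [[0.009, -0.994, 0.113], [-1.0, -0.009, 0.001], [-0.0, -0.113, -0.994]]
side [[501.4518679222, 0.0, 316.0802222714432], [0.0, 501.4518679222, 187.4309617770413], [0.0, 0.0, 1.0]] [154.9274502  950.23592971 938.14763918] [[-0.928, -0.205, 0.311], [-0.371, 0.562, -0.739], [-0.024, -0.801, -0.598]]
```

View pics/top0.png

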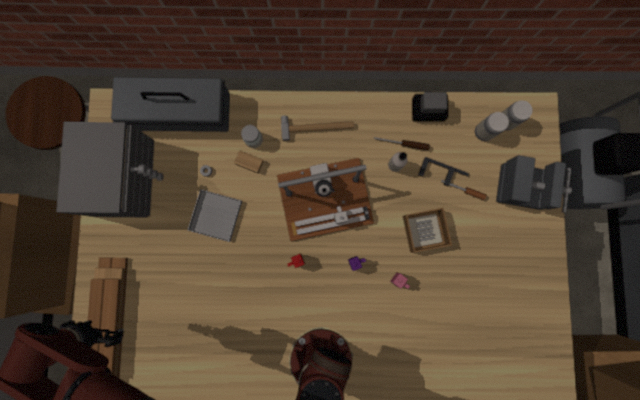

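View pics/side0.png

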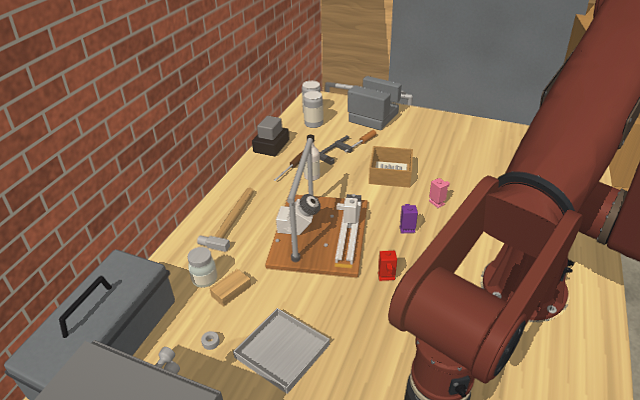

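Run:
```python
import cv2
a=cv2.imread('pics/top0.png')[145:275,180:460]; cv2.imwrite('pics/top0c.png',cv2.resize(a,None,fx=2.85,fy=2.85,interpolation=cv2.INTER_CUBIC))
a=cv2.imread('pics/side0.png')[120:290,255:400]; cv2.imwrite('pics/side0c.png',cv2.resize(a,None,fx=3.5,fy=3.5,interpolation=cv2.INTER_CUBIC))
```

```text
(no output)
```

View pics/top0c.png

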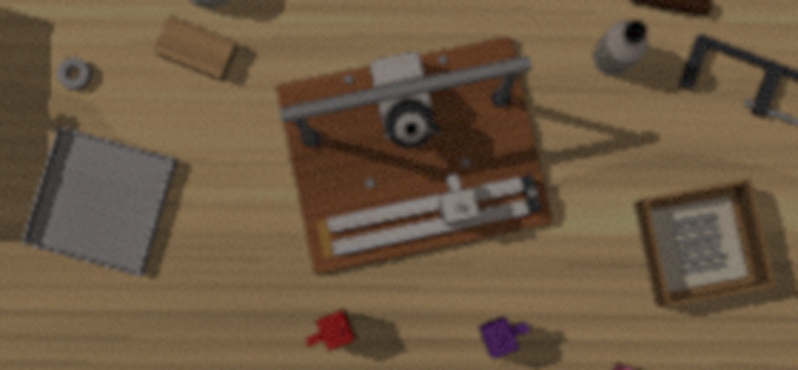

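View pics/side0c.png

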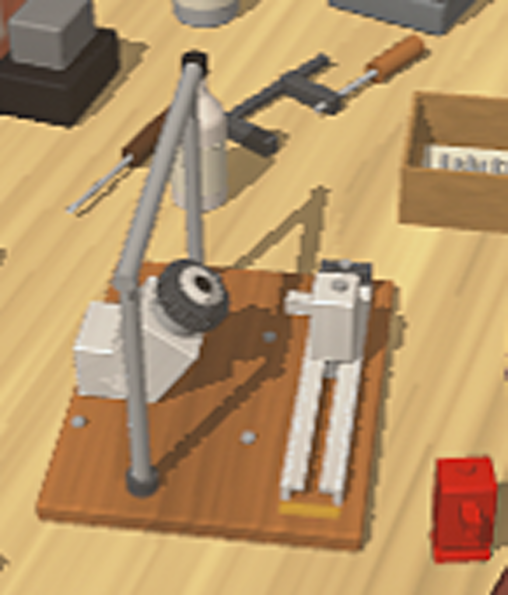

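Run:
```python
from h import *
for n in('top','side'):
    z=np.load(f'pics/{n}0.npz'); P=cloud(n,z['d']); im=z['im'].astype(int)
    # base plate: region
    x,y,h=P[...,0],P[...,1],P[...,2]
    m=(x>350)&(x<750)&(y>-300)&(y<450)
    print(n,'bench z',np.nanmedian(h[m&(abs(h)<12)]), 'plate', np.nanmedian(h[m&(h>12)&(h<25)&(im[...,0]>1.4*im[...,2])&(y<150)&(y>-150)]))
    pm=m&(h>12)&(h<25)&(y<150)&(y>-200)
    lab=cv2.connectedComponentsWithStats(cv2.morphologyEx(pm.astype(np.uint8),cv2.MORPH_CLOSE,np.ones((7,7))))
    i=1+np.argmax(lab[2][1:,4]); q=P[(lab[1]==i)&pm][:,:2].astype(np.float32)
    r=cv2.minAreaRect(q); print('plate',r, cv2.boxPoints(r).round(0).tolist())
    def blob(name,mm):
        l=cv2.connectedComponentsWithStats(mm.astype(np.uint8)); i=1+np.argmax(l[2][1:,4]); q=P[l[1]==i]
        r=cv2.minAreaRect(q[:,:2].astype(np.float32)); print(name,len(q),'med',np.median(q,0).round(1),'zr',np.percentile(q[:,2],[2,98]).round(1),'rect',np.round(r[0],1),np.round(r[1],1),round(r[2],1))
    u,v=np.meshgrid(np.arange(640),np.arange(400))
    if n=='top':
        blob('stoptop',(h>85)&(h<103)&(u>325)&(u<360)&(v>205)&(v<230))
        blob('lips',(h>27)&(h<42)&(u>290)&(u<380)&(v>200)&(v<240))
        blob('tray',(h>-2)&(h>2)&(h<35)&(u>180)&(u<250)&(v>180)&(v<250))
        blob('bar',(h>190)&(u>275)&(u<370)&(v>155)&(v<195))
    else:
        blob('stoptop',(h>88)&(h<103)&(u>335)&(u<365)&(v>190)&(v<225))
        blob('tray',(h>2)&(h<35)&(u>230)&(u<335)&(v>300)&(v<395))
        blob('bar',(h>170)&(u>285)&(u<320)&(v>130)&(v<265))
        blob('collar',(h>85)&(h<150)&(u>297)&(u<323)&(v>190)&(v<220))
```

```text
top bench z 1.4178301907613786 plate 18.854651334411074
plate ((551.3611450195312, -6.298248291015625), (240.0068359375, 300.2632751464844), 12.599983215332031) [[401.0, 114.0], [467.0, -179.0], [701.0, -127.0], [636.0, 166.0]]
stoptop 121 med [480.8 -58.2  95.5] zr [ 89.7 101.8] rect [481.4 -59.6] [33.4 40.1] 12.7
lips 293 med [457.2 -12.4  34. ] zr [28.7 39.7] rect [459.6 -27.7] [ 16.3 241.6] 12.5
tray 2103 med [483.6 381.4   5. ] zr [ 2.1 24.6] rect [478.  378.8] [211.7 241.4] 0.4
bar 483 med [593.7   5.1 227.3] zr [217.6 232.4] rect [594.6   3.2] [ 16.5 268.3] 12.7
side bench z 1.8580491602826328 plate 19.017809110822327
plate ((550.3889770507812, -6.4001312255859375), (239.65716552734375, 307.4889221191406), 12.016319274902344) [[401.0, 119.0], [465.0, -182.0], [700.0, -132.0], [636.0, 169.0]]
stoptop 139 med [478.5 -55.7  95.9] zr [ 89.  100.6] rect [480. -60.] [33.4 45.9] 13.8
tray 4958 med [490.2 376.7   4.8] zr [ 2.1 24.1] rect [498.8 366.6] [241.7 239.6] 21.5
bar 536 med [584.1  38.4 226.9] zr [173.2 231.1] rect [593.1   2.3] [ 16.1 275.5] 12.4
collar 412 med [574.6  11.5 111.8] zr [ 87.2 129.4] rect [578.   -2.8] [59.4 67.9] 22.5
```

```bash
cat >> h.py <<'E'
YAW=np.radians(12.55)
JX=np.array([np.cos(YAW),np.sin(YAW),0]); JY=np.array([-np.sin(YAW),np.cos(YAW),0]); JZ=np.array([0,0,1.])
A=np.cos(np.radians(35))*JZ-np.sin(np.radians(35))*JX   # collar axis
U=np.cross(JY,A) # in-plane 'x' (uphill, away from robot)
def rect(name,im,C,z,half=50,s=6):
    g=np.arange(-half,half,1/s); a,b=np.meshgrid(g,g)   # right = -JY , up = U
    X=C+z*A+(-a)[...,None]*JY+(-b)[...,None]*U
    p=proj(name,X.reshape(-1,3)).reshape(a.shape+(2,)).astype(np.float32)
    return cv2.remap(im,p[...,0],p[...,1],cv2.INTER_CUBIC)
E
python3 - <<'E'
from h import *
from scipy.optimize import least_squares
print(A,U)
C=np.array([578.,-3,105])
for n,(u0,u1,v0,v1) in dict(top=(305,345,165,205),side=(290,328,185,222)).items():
    z=np.load(f'pics/{n}0.npz'); P=cloud(n,z['d'])[v0:v1,u0:u1].reshape(-1,3); im=z['im']; col=im[v0:v1,u0:u1].reshape(-1,3).astype(int)
    P=P[(P[:,2]>80)&(P[:,2]<150)]
    q=P-C; a=np.stack([q@U,q@JY,q@A],1)
    m=(np.hypot(a[:,0],a[:,1])<50)&(abs(a[:,2])<25)
    print(n,m.sum(), np.histogram(a[m,2],bins=np.arange(-24,26,4)))
    f=m&(abs(a[:,2]-np.median(a[m&(a[:,2]>3),2]))<6); 
    print('face', np.median(a[f],0), cv2.minEnclosingCircle(a[f][:,:2].astype(np.float32)))
    r=rect(n,im,C,10); cv2.circle(r,(300,300),168,(255,255,0),1); cv2.imwrite(f'pics/rect_{n}.png',r[:,:,::-1])
E
python3 -c "
import cv2,numpy as np
cv2.imwrite('pics/rect.png',cv2.resize(np.hstack([cv2.imread('pics/rect_top.png'),cv2.imread('pics/rect_side.png')]),(800,400)))"
```

```text
[-0.55987183 -0.12463329  0.81915204] [0.79957984 0.17799478 0.57357644]
top 283 (array([ 22,   2,   0,   0,   3,  11,  12,  19,  62, 101,  44,   3]), array([-24, -20, -16, -12,  -8,  -4,   0,   4,   8,  12,  16,  20,  24]))
face [ 2.52802295  2.34634224 13.37536076] ((-0.5738523602485657, -0.5465940833091736), 31.23883819580078)
side 438 (array([ 61,  17,  14,   5,   8,  24,  33,  26,  55, 103,  73,   6]), array([-24, -20, -16, -12,  -8,  -4,   0,   4,   8,  12,  16,  20,  24]))
face [-0.41702059  7.39104293 13.83395441] ((-4.819016456604004, 3.013824462890625), 34.19827651977539)
```

View pics/rect.png

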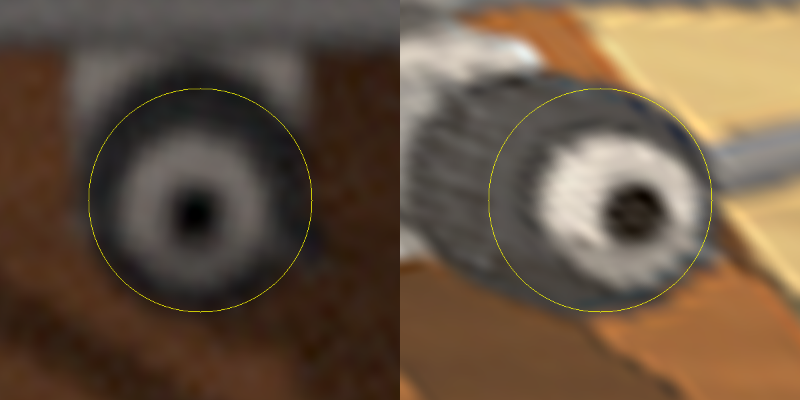

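```bash
python3 - <<'E'
from h import *
from scipy.optimize import least_squares
C0=np.array([578.,-3,105]); cen={}
for n in('top','side'):
    z=np.load(f'pics/{n}0.npz'); im=z['im']
    c=proj(n,C0+15*A)[0]; x0,y0=int(c[0])-18,int(c[1])-18
    g=cv2.cvtColor(im[y0:y0+36,x0:x0+36],cv2.COLOR_RGB2GRAY); g=cv2.resize(g,None,fx=10,fy=10,interpolation=cv2.INTER_CUBIC)
    cv2.imwrite(f'pics/bc_{n}.png',cv2.resize(im[y0:y0+36,x0:x0+36,::-1],None,fx=11,fy=11,interpolation=cv2.INTER_CUBIC))
    thr={'top':75,'side':130}[n]
    best=None
    cs,_=cv2.findContours((g>thr).astype(np.uint8),cv2.RETR_EXTERNAL,cv2.CHAIN_APPROX_NONE)
    for k in cs:
        a=cv2.contourArea(k)
        if a<2000: continue
        e=cv2.fitEllipse(k); ctr=np.array(e[0])/10-0.45+[x0,y0]
        print(n,a,ctr,np.array(e[1])/10,e[2],'pred',c)
        if best is None or np.linalg.norm(ctr-c)<np.linalg.norm(best-c): best=ctr
    cen[n]=best
f=lambda C:np.concatenate([proj(n,C+15*A)[0]-cen[n] for n in cen])
r=least_squares(f,C0); print(r.x,r.fun)
d=r.x-np.array([473.3,-24.7,18]); print('jig frame',d@JX,d@JY,d[2])
f2=lambda p:f(np.array([p[0],p[1],105])); r=least_squares(f2,C0[:2]); print(r.x,r.fun)
# lips / brass / plug
z=np.load('pics/top0.npz')
E
python3 -c "
import cv2,numpy as np
cv2.imwrite('pics/bc.png',np.hstack([cv2.imread('pics/bc_top.png'),cv2.imread('pics/bc_side.png')]))"
```

```text
top 4858.0 [323.42849121 188.64790497] [ 8.40205612 10.3242012 ] 78.82113647460938 pred [324.15836954 189.29144131]
top 23454.5 [321.40189972 175.4584034 ] [12.87799988 33.06159058] 79.17118835449219 pred [324.15836954 189.29144131]
side 14551.0 [302.61187286 209.02940063] [18.75956879 20.52918549] 137.2044677734375 pred [311.96953621 200.86798651]
side 9107.5 [311.65236359 201.14728851] [ 8.93756943 13.06199188] 130.71604919433594 pred [311.96953621 200.86798651]
side 20216.0 [319.65878906 187.82825089] [15.14198914 18.60201874] 67.8132553100586 pred [311.96953621 200.86798651]
side 17120.5 [303.68060074 188.39520874] [13.96365967 17.24410706] 61.03191375732422 pred [311.96953621 200.86798651]
side 3999.0 [294.42886028 185.57067604] [ 4.10733566 18.58291626] 9.163274765014648 pred [311.96953621 200.86798651]
[578.8820676   -0.94209759 105.48715981] [ 0.10364166  0.34965702 -0.29147566 -0.04160086]
jig frame 108.22176002047607 0.2481621147051105 87.48715981279429
[579.00510716  -1.15832201] [ 0.16982395  0.33478121 -0.29822046  0.04550836]
```

View pics/bc.png

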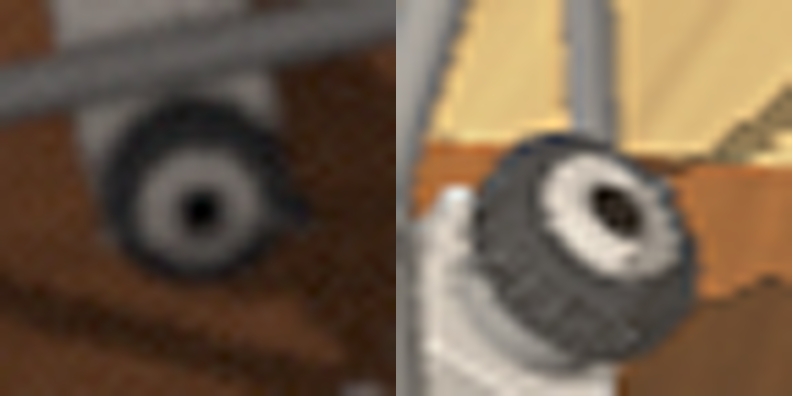

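```bash
python3 - <<'E'
from h import *
for n in('top','side'):
    z=np.load(f'pics/{n}0.npz'); P=cloud(n,z['d']); x,y,h=P[...,0],P[...,1],P[...,2]
    m=(h>17)&(h<32)&(x>370)&(x<620)&(y>230)&(y<500)
    l=cv2.connectedComponentsWithStats(cv2.dilate(m.astype(np.uint8),np.ones((3,3))))
    i=1+np.argmax(l[2][1:,4]); q=P[(l[1]==i)&m]
    r=cv2.minAreaRect(q[:,:2].astype(np.float32)); print(n,len(q),r)
    im=z['im'].copy(); b=cv2.boxPoints(r); 
    for p in proj(n,np.c_[b,np.full(4,22)]): cv2.circle(im,tuple(int(t) for t in p),2,(255,0,0),-1)
    for q in [(480.8,-59.6,95),(473.3,-24.7,33),(447.5,91.3,18),(579,-1.2,115)]:
        cv2.circle(im,tuple(int(round(t)) for t in proj(n,q)[0]),1,(0,255,0),-1)
    u,v={'top':(170,140),'side':(225,120)}[n]
    cv2.imwrite(f'pics/chk_{n}.png',cv2.resize(im[v:v+ (270 if n=='side' else 140),u:u+220,::-1],None,fx=2,fy=2,interpolation=cv2.INTER_CUBIC))
E
python3 -c "
import cv2,numpy as np
a=cv2.imread('pics/chk_top.png');b=cv2.imread('pics/chk_side.png');a=cv2.copyMakeBorder(a,0,b.shape[0]-a.shape[0],0,0,cv2.BORDER_CONSTANT)
c=np.hstack([a,b])[:,:];print(c.shape);cv2.imwrite('pics/chk.png',cv2.resize(c,None,fx=.9,fy=.9))"
```

```text
top 175 ((489.62396240234375, 377.6438293457031), (149.7562713623047, 149.38265991210938), 75.16004943847656)
side 593 ((489.20025634765625, 377.2120361328125), (152.8755340576172, 153.28404235839844), 75.10025024414062)
(540, 880, 3)
```

View pics/chk.png

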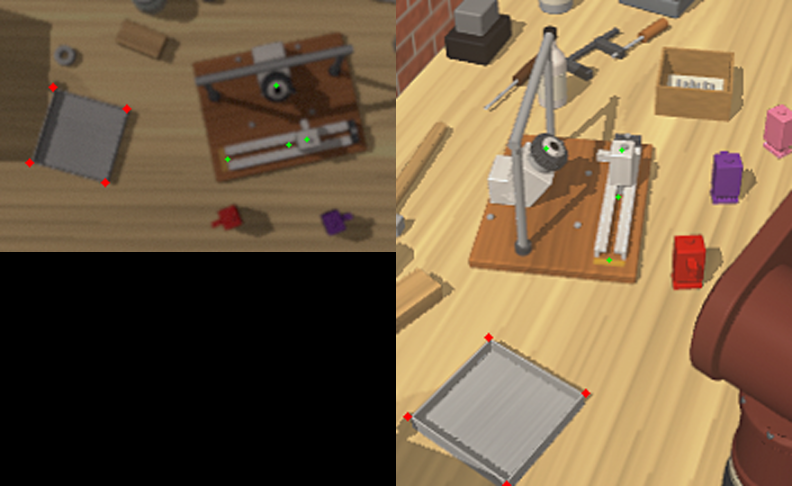

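Call:
{"op": "play_rows", "data": {
  "steps": [
    [1, [1.65, -3.33, 0], [0, 0, 0.0231]],
    [1, [1.65, -3.33, 0], [0, 0, 0.0231]],
    [1, [1.65, -3.33, 0], [0, 0, 0.0231]],
    [1, [1.65, -3.33, 0], [0, 0, 0.0231]],
    [1, [1.65, -3.33, 0], [0, 0, 0.0231]],
    [1, [1.65, -3.33, 0], [0, 0, 0.0231]],
    [1, [1.65, -3.33, 0], [0, 0, 0.0231]],
    [1, [1.65, -3.33, 0], [0, 0, 0.0231]],
    [1, [1.65, -3.33, 0], [0, 0, 0.0231]],
    [1, [1.65, -3.33, 0], [0, 0, 0.0231]],
    [1, [1.65, -3.33, 0], [0, 0, 0.0231]],
    [1, [1.65, -3.33, 0], [0, 0, 0.0231]],
    [1, [1.65, -3.33, 0], [0, 0, 0.0231]],
    [1, [1.65, -3.33, 0], [0, 0, 0.0231]],
    [1, [1.65, -3.33, 0], [0, 0, 0.0231]],
    [1, [1.65, -3.33, 0], [0, 0, 0.0231]],
    [1, [1.65, -3.33, 0], [0, 0, 0.0231]],
    [1, [1.65, -3.33, 0], [0, 0, 0.0231]],
    [1, [1.65, -3.33, 0], [0, 0, 0.0231]],
    [1, [1.65, -3.33, 0], [0, 0, 0.0231]]
  ]
}}

```text
time: 1.77
position: [480.9, -61.3, 230.9]
tool_rot: [[-0.976, -0.217, -0.001], [-0.217, 0.976, 0.0], [0.0, 0.0, -1.0]]
ft_force: [0.7, 1.9, -0.0]
gripper_width: 85.5
```

Call:
{"op": "play_rows", "data": {
  "steps": [
    [1, [0, 0.15, -3.1], [0, 0, 0]],
    [1, [0, 0, -3.1], [0, 0, 0]],
    [1, [0, 0, -3.1], [0, 0, 0]],
    [1, [0, 0, -3.1], [0, 0, 0]],
    [1, [0, 0, -3.1], [0, 0, 0]],
    [1, [0, 0, -3.1], [0, 0, 0]],
    [1, [0, 0, 0], [0, 0, 0]],
    [1, [0, 0, 0], [0, 0, 0]]
  ]
}}

```text
time: 2.43
position: [478.4, -57.3, 43.4]
tool_rot: [[-0.976, -0.216, -0.006], [-0.216, 0.976, 0.002], [0.005, 0.003, -1.0]]
ft_force: [0.6, -0.2, 0.0]
gripper_width: 85.4
```

Run:
```python
from h import *
s=state(); print(s['joint_pos'],s['position'],s['ft_force'])
im,d=snap('side','s1'); cv2.imwrite('pics/s1c.png',cv2.resize(im[100:280,240:440,::-1],None,fx=3,fy=3,interpolation=cv2.INTER_CUBIC))
```

```text
[-2.65030498e-01  1.75102804e-01  2.06473734e+00  3.43740418e-05
  9.07888537e-01 -2.05401670e+00] [478.38934798 -57.30113143  43.38697517] [ 0.62782612 -0.17834822  0.04880852]
```

View pics/s1c.png

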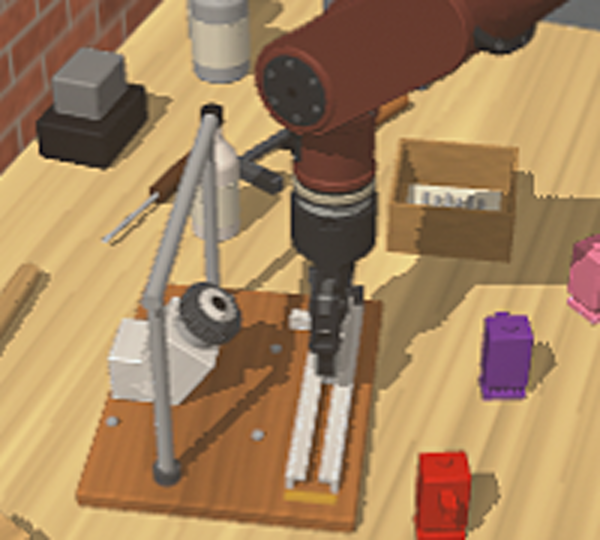

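Call:
{"op": "play_rows", "data": {
  "steps": [
    [1, [0.2, -0.2, 0.1], [0, 0, 0]],
    [-1, [0, 0, 0], [0, 0, 0]],
    [-1, [0, 0, 0], [0, 0, 0]],
    [-1, [0, 0, 0], [0, 0, 0]],
    [-1, [0, 0, 0], [0, 0, 0]],
    [-1, [0, 0, 0], [0, 0, 0]],
    [-1, [0, 0, 0], [0, 0, 0]],
    [-1, [0, 0, 0], [0, 0, 0]],
    [-1, [0, 0, 0], [0, 0, 0]]
  ]
}}

```text
time: 3.23
position: [484.0, -60.3, 47.6]
tool_rot: [[-0.976, -0.217, 0.002], [-0.217, 0.976, -0.001], [-0.002, -0.001, -1.0]]
ft_force: [-0.7, -0.3, 6.1]
gripper_width: 39.2
```

Call:
{"op": "play_rows", "data": {
  "steps": [
    [-1, [0, 0, 0], [0, 0, 0]],
    [-1, [0, 0, 0], [0, 0, 0]]
  ]
}}

```text
time: 3.4
position: [484.0, -60.3, 47.6]
tool_rot: [[-0.976, -0.216, 0.002], [-0.216, 0.976, -0.001], [-0.002, -0.001, -1.0]]
ft_force: [-0.9, -1.1, 6.9]
gripper_width: 39.3
```

Run:
```python
from h import *
s=state(); print(s['joint_pos'].round(4) if hasattr(s['joint_pos'],'round') else s['joint_pos'],s['position'],s['ft_force'],s['wrist_torque'],s['gripper_width'])
```

```text
[-0.2679  0.1739  2.0557 -0.      0.9099 -2.0569] [483.98412727 -60.29606808  47.59521443] [-0.87478053 -1.11181455  6.92016503] [ 0.02455014  0.16703114 -0.04402268] 39.31029551991067
```

Call:
{"op": "play_rows", "data": {
  "steps": [
    [-1, [0, 0, 0.1], [0, 0, 0]],
    [-1, [-0.126, 0.566, 0], [0, 0, 0]],
    [-1, [-0.252, 1.132, 0], [0, 0, 0]],
    [-1, [-0.252, 1.132, 0], [0, 0, 0]],
    [-1, [-0.252, 1.132, 0], [0, 0, 0]]
  ]
}}

```text
time: 3.82
position: [474.1, -19.4, 47.6]
tool_rot: [[-0.976, -0.217, 0.001], [-0.217, 0.976, -0.001], [-0.001, -0.001, -1.0]]
ft_force: [0.9, -3.1, 2.6]
gripper_width: 39.2
```

Call:
{"op": "play_rows", "data": {
  "steps": [
    [-1, [-0.252, 1.132, 0], [0, 0, 0]],
    [-1, [-0.252, 1.132, 0], [0, 0, 0]],
    [-1, [-0.252, 1.132, 0], [0, 0, 0]],
    [-1, [-0.252, 1.132, 0], [0, 0, 0]],
    [-1, [-0.252, 1.132, 0], [0, 0, 0]],
    [-1, [-0.252, 1.132, 0], [0, 0, 0]],
    [-1, [-0.252, 1.132, 0], [0, 0, 0]],
    [-1, [-0.252, 1.132, 0], [0, 0, 0]],
    [-1, [-0.252, 1.132, 0], [0, 0, 0]],
    [-1, [-0.252, 1.132, 0], [0, 0, 0]],
    [-1, [-0.252, 1.132, 0], [0, 0, 0]],
    [-1, [-0.252, 1.132, 0], [0, 0, 0]],
    [-1, [-0.126, 0.566, 0], [0, 0, 0]],
    [-1, [0, 0, 0], [0, 0, 0]]
  ]
}}

```text
time: 4.98
position: [442.1, 123.2, 47.6]
tool_rot: [[-0.976, -0.217, -0.0], [-0.217, 0.976, 0.001], [-0.0, 0.001, -1.0]]
ft_force: [-0.2, -0.1, 6.2]
gripper_width: 39.3
```

Run:
```python
from h import *
s=state(); print(s['position'],s['ft_force'],s['gripper_width']); d=s['position']-np.array([473.3,-24.7,18]); print(d@JX,d@JY)
im,d=snap('side','s2'); cv2.imwrite('pics/s2c.png',cv2.resize(im[100:300,240:440,::-1],None,fx=3,fy=3,interpolation=cv2.INTER_CUBIC))
```

```text
[442.06380003 123.15079051  47.57609592] [-0.16364841 -0.1498594   6.19030788] 39.34152032126524
1.63685575251414 151.10551660167658
```

View pics/s2c.png

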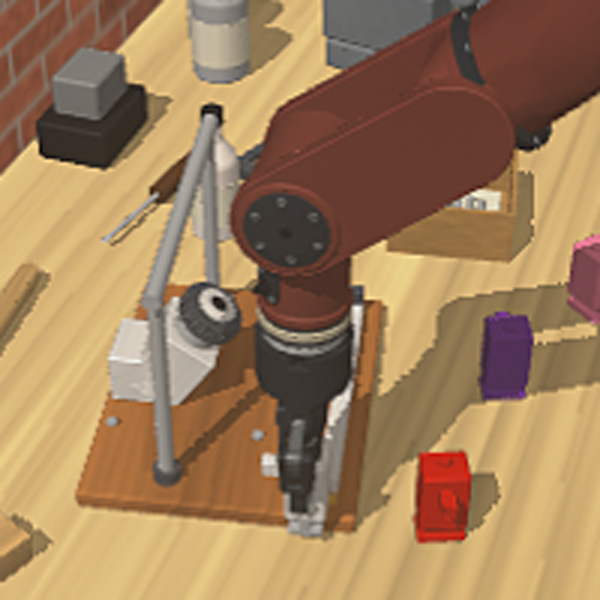

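Call:
{"op": "play_rows", "data": {
  "steps": [
    [-1, [-0.08, 0.35, 0], [0, 0, 0]],
    [-1, [0, 0, 0.3], [0, 0, 0]],
    [-1, [0, 0, 0.5], [0, 0, 0]],
    [-1, [0, 0, 0.5], [0, 0, 0]],
    [-1, [0, 0, 0], [0, 0, 0]]
  ]
}}

```text
time: 5.45
position: [441.3, 125.0, 60.5]
tool_rot: [[-0.976, -0.216, -0.0], [-0.216, 0.976, 0.001], [0.0, 0.001, -1.0]]
ft_force: [0.1, -0.3, -3.9]
gripper_width: 39.3
```

Call:
{"op": "play_rows", "data": {
  "steps": [
    [-1, [0, 0, 3], [0, 0, 0]],
    [-1, [0, 0, 3], [0, 0, 0]],
    [-1, [0, 0, 3], [0, 0, 0]],
    [-1, [0.3, 1.6, 0], [0, 0, 0]],
    [-1, [0.6, 3.15, 0], [0, 0, 0]],
    [-1, [0.6, 3.15, 0], [0, 0, 0]],
    [-1, [0.6, 3.15, 0], [0, 0, 0]],
    [-1, [0.6, 3.15, 0], [0, 0, 0]],
    [-1, [0.6, 3.15, 0], [0, 0, 0]],
    [-1, [0.6, 3.15, 0], [0, 0, 0]],
    [-1, [0.6, 3.15, 0], [0, 0, 0]],
    [-1, [0.3, 1.5, 0], [0, 0, 0]],
    [-1, [0, 0, -3], [0, 0, 0]],
    [-1, [0, 0, -3], [0, 0, 0]],
    [-1, [0, 0, -3], [0, 0, 0]],
    [-1, [0, 0, -1.5], [0, 0, 0]],
    [-1, [0, 0, 0], [0, 0, 0]]
  ]
}}

```text
time: 6.87
position: [484.9, 373.4, 39.1]
tool_rot: [[-0.976, -0.216, -0.011], [-0.216, 0.976, -0.006], [0.012, -0.004, -1.0]]
ft_force: [-1.6, -0.6, -3.2]
gripper_width: 39.3
```

Run:
```python
from h import *
im,d=snap('side','s3'); cv2.imwrite('pics/s3c.png',cv2.resize(im[200:400,180:400,::-1],None,fx=3,fy=3,interpolation=cv2.INTER_CUBIC))
```

```text
(no output)
```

View pics/s3c.png

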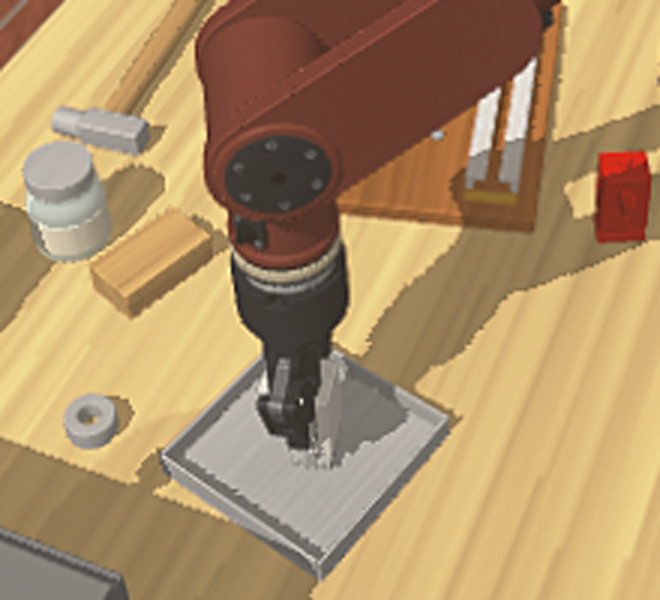

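Call:
{"op": "play_rows", "data": {
  "steps": [
    [-1, [0, 0, -0.2], [0, 0, 0]],
    [-1, [0, 0, -0.2], [0, 0, 0]],
    [-1, [0, 0, -0.1], [0, 0, 0]],
    [-1, [0, 0, 0], [0, 0, 0]],
    [-1, [0, 0, 0], [0, 0, 0]]
  ]
}}

```text
time: 7.33
position: [490.4, 376.6, 41.5]
tool_rot: [[-0.976, -0.216, 0.002], [-0.216, 0.976, 0.001], [-0.002, 0.001, -1.0]]
ft_force: [-0.3, -0.4, -1.9]
gripper_width: 39.3
```

Call:
{"op": "play_rows", "data": {
  "steps": [
    [-1, [0, 0, -0.3], [0, 0, 0]],
    [-1, [0, 0, -0.2], [0, 0, 0]],
    [-1, [0, 0, -0.1], [0, 0, 0]],
    [-1, [0, 0, -0.1], [0, 0, 0]],
    [-1, [0, 0, 0], [0, 0, 0]],
    [-1, [0, 0, 0], [0, 0, 0]]
  ]
}}

```text
time: 7.83
position: [489.6, 376.1, 33.1]
tool_rot: [[-0.976, -0.216, -0.0], [-0.216, 0.976, -0.0], [0.0, -0.0, -1.0]]
ft_force: [0.7, 0.1, -2.6]
gripper_width: 39.6
```

Call:
{"op": "play_rows", "data": {
  "steps": [
    [-1, [0, 0, -0.1], [0, 0, 0]],
    [-1, [0, 0, 0], [0, 0, 0]],
    [-1, [0, 0, 0], [0, 0, 0]]
  ]
}}

```text
time: 8.08
position: [490.0, 376.3, 32.7]
tool_rot: [[-0.976, -0.217, 0.0], [-0.217, 0.976, 0.0], [-0.0, 0.0, -1.0]]
ft_force: [-0.8, -0.4, 0.3]
gripper_width: 39.8
```

Call:
{"op": "play_rows", "data": {
  "steps": [
    [-0.05, [0, 0, 0], [0, 0, 0]],
    [0.1, [0, 0, 0], [0, 0, 0]],
    [0.5, [0, 0, 0], [0, 0, 0]],
    [1, [0, 0, 0], [0, 0, 0]],
    [1, [0, 0, 0], [0, 0, 0]],
    [1, [0, 0, 0], [0, 0, 0]],
    [1, [0, 0, 1], [0, 0, 0]],
    [1, [0, 0, 3], [0, 0, 0]],
    [1, [0, 0, 3.5], [0, 0, 0]],
    [1, [0, 0, 3.5], [0, 0, 0]],
    [1, [0, 0, 3.5], [0, 0, 0]],
    [1, [0, 0, 3.5], [0, 0, 0]],
    [1, [0, 0, 0], [0, 0, 0]]
  ]
}}

```text
time: 9.17
position: [494.4, 379.1, 223.4]
tool_rot: [[-0.976, -0.217, 0.015], [-0.217, 0.976, 0.009], [-0.017, 0.006, -1.0]]
ft_force: [1.3, -0.4, 2.0]
gripper_width: 85.6
```

Run:
```python
from h import *
im,d=snap('side','s4'); cv2.imwrite('pics/s4c.png',cv2.resize(im[150:400,180:440,::-1],None,fx=2.4,fy=2.4,interpolation=cv2.INTER_CUBIC))
P=cloud('side',d); m=(P[...,2]>65)&(P[...,2]<95)&(abs(P[...,0]-490)<50)&(abs(P[...,1]-377)<50); q=P[m]; print(len(q),np.median(q,0),np.percentile(q[:,2],[50,90]))
s=state();print(s['joint_pos'],s['position'])
```

```text
377 [486.27137812 382.29970666  80.1129192 ] [80.1129192  83.49042423]
[ 5.41467246e-01  2.11052954e-01  1.64256191e+00 -1.31519052e-05
  1.27523466e+00 -1.24763620e+00] [493.09552243 378.2406358  219.74540819]
```

View pics/s4c.png

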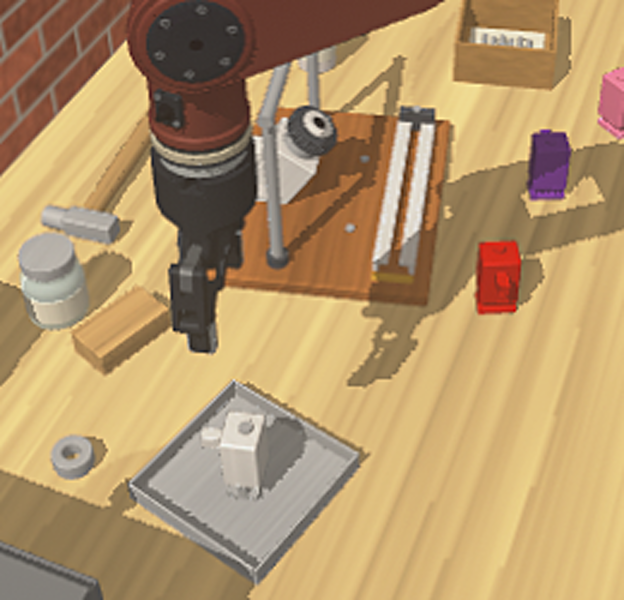

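Run:
```python
from h import *
from scipy.spatial.transform import Rotation as Ro
s=state(); R0=np.stack([-JX,JY,-JZ],1)
def RT(th): # jaw axis angle th (deg, ccw from -JY toward U), tool z=-A
    t=np.radians(th); y=np.cos(t)*(-JY)+np.sin(t)*U; return np.stack([np.cross(y,-A),y,-A],1)
for th in (180,115): 
    v=Ro.from_matrix(RT(th)@R0.T).as_rotvec(); print(th,v,np.linalg.norm(v),v/14)
C=np.array([579,-1.3,105]); 
for k in(180,100,0,-20): print(k,C+k*A)
# tab search: rectified at z=0 plane at ring r 30..36
for n,f in(('top','top0'),('side','s4')):
    im=np.load(f'pics/{f}.npz')['im']; r=rect(n,im,C,4); 
    for rr in(28,36): cv2.circle(r,(300,300),rr*6,(255,255,0),1)
    cv2.imwrite(f'pics/r2_{n}.png',r[:,:,::-1])
cv2.imwrite('pics/r2.png',cv2.resize(np.hstack([cv2.imread('pics/r2_top.png'),cv2.imread('pics/r2_side.png')]),(800,400)))
```

```text
180 [ 1.32735830e-01 -5.96269686e-01 -1.14544979e-16] 0.6108652381980152 [ 9.48113073e-03 -4.25906919e-02 -8.18178419e-18]
115 [ 0.45576233 -0.45496757 -1.09741019] 1.2724087049055295 [ 0.03255445 -0.03249768 -0.07838644]
180 [478.22306975 -23.73399223 252.44736797]
100 [523.01281653 -13.76332902 186.91520443]
0 [579.   -1.3 105. ]
-20 [590.19743669   1.1926658   88.61695911]
```

View pics/r2.png

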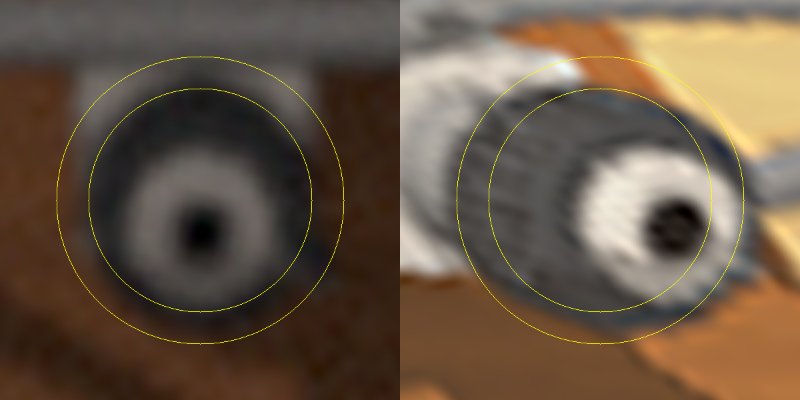

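Run:
```python
from h import *
from scipy.spatial.transform import Rotation as Ro
R0=np.stack([-JX,JY,-JZ],1)
t=np.radians(105); y=np.cos(t)*(-JY)+np.sin(t)*U; R=np.stack([np.cross(y,-A),y,-A],1)
v=Ro.from_matrix(R@R0.T).as_rotvec(); print(v/14, R.round(3))
```

```text
[ 0.03589377 -0.03006511 -0.09040078] [[-0.417  0.716  0.56 ]
 [ 0.897  0.425  0.125]
 [-0.148  0.554 -0.819]]
```

Call:
{"op": "play_rows", "data": {
  "steps": [
    [1, [-0.6, -2.76, 0.47], [0.0359, -0.0301, -0.0904]],
    [1, [-0.6, -2.76, 0.47], [0.0359, -0.0301, -0.0904]],
    [1, [-0.6, -2.76, 0.47], [0.0359, -0.0301, -0.0904]],
    [1, [-0.6, -2.76, 0.47], [0.0359, -0.0301, -0.0904]],
    [1, [-0.6, -2.76, 0.47], [0.0359, -0.0301, -0.0904]],
    [1, [-0.6, -2.76, 0.47], [0.0359, -0.0301, -0.0904]],
    [1, [-0.6, -2.76, 0.47], [0.0359, -0.0301, -0.0904]],
    [1, [-0.6, -2.76, 0.47], [0.0359, -0.0301, -0.0904]],
    [1, [-0.6, -2.76, 0.47], [0.0359, -0.0301, -0.0904]],
    [1, [-0.6, -2.76, 0.47], [0.0359, -0.0301, -0.0904]],
    [1, [1.2, -3.1, -0.2], [0.0359, -0.0301, -0.0904]],
    [1, [1.2, -3.1, -0.2], [0.0359, -0.0301, -0.0904]],
    [1, [1.2, -3.1, -0.2], [0.0359, -0.0301, -0.0904]],
    [1, [1.2, -3.1, -0.2], [0.0359, -0.0301, -0.0904]],
    [1, [0, 0, 0], [0, 0, 0]],
    [1, [0, 0, 0], [0, 0, 0]],
    [1, [0, 0, 0], [0, 0, 0]]
  ]
}}

```text
time: 10.63
position: [477.0, -23.4, 250.4]
tool_rot: [[-0.417, 0.717, 0.558], [0.897, 0.424, 0.125], [-0.147, 0.553, -0.82]]
ft_force: [0.4, 0.1, -0.2]
gripper_width: 85.5
```

Run:
```python
from h import *
s=state(); print(np.round(s['joint_pos'],3),np.round(s['position'],1)); print(np.round(s['tool_rot'],3))
p=s['position']-np.array([579,-1.3,105]); print('in collar', p@U,p@JY,p@A)
im,d=snap('side','s5'); cv2.imwrite('pics/s5c.png',cv2.resize(im[60:300,200:440,::-1],None,fx=2.4,fy=2.4,interpolation=cv2.INTER_CUBIC))
```

```text
[-0.423 -0.512  2.319  0.462  0.88  -1.119] [477.  -23.4 250.4]
[[-0.417  0.717  0.558]
 [ 0.897  0.424  0.125]
 [-0.147  0.553 -0.82 ]]
in collar -2.0816075307507598 0.6186261419469873 178.94052384346924
```

View pics/s5c.png

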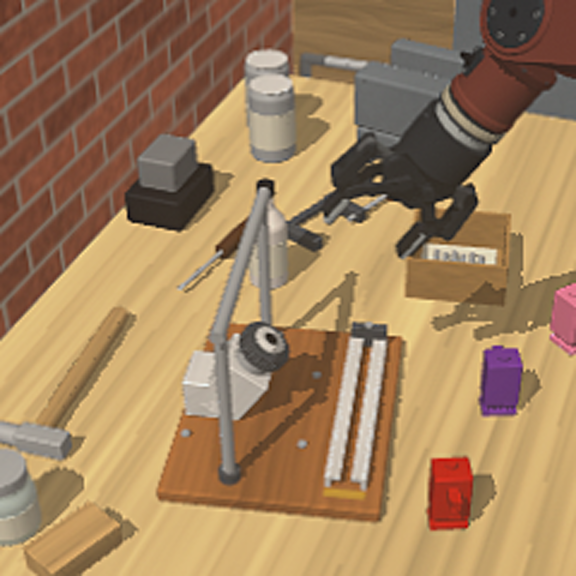

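Call:
{"op": "play_rows", "data": {
  "steps": [
    [1, [0.18, -0.02, 0.12], [0, 0, 0]],
    [1, [1.39, 0.309, -2.03], [0, 0, 0]],
    [1, [1.39, 0.309, -2.03], [0, 0, 0]],
    [1, [1.39, 0.309, -2.03], [0, 0, 0]],
    [1, [1.39, 0.309, -2.03], [0, 0, 0]],
    [1, [1.39, 0.309, -2.03], [0, 0, 0]],
    [1, [1.39, 0.309, -2.03], [0, 0, 0]],
    [1, [0, 0, 0], [0, 0, 0]],
    [1, [0, 0, 0], [0, 0, 0]],
    [1, [0, 0, 0], [0, 0, 0]]
  ]
}}

```text
time: 11.52
position: [561.6, -4.0, 129.3]
tool_rot: [[-0.419, 0.717, 0.557], [0.896, 0.426, 0.126], [-0.147, 0.552, -0.821]]
ft_force: [-7.6, -3.6, 0.6]
gripper_width: 85.5
```

Run:
```python
from h import *
s=state(); print(np.round(s['joint_pos'],3),np.round(s['position'],1)); print(np.round(s['tool_rot'],3))
p=s['position']-np.array([579,-1.3,105]); print('in collar', p@U,p@JY,p@A)
im,d=snap('side','s6'); cv2.imwrite('pics/s6c.png',cv2.resize(im[110:260,240:400,::-1],None,fx=3.7,fy=3.7,interpolation=cv2.INTER_CUBIC))
```

```text
[-0.286 -0.078  2.255  0.62   0.5   -1.249] [561.6  -4.  129.3]
[[-0.419  0.717  0.557]
 [ 0.896  0.426  0.126]
 [-0.147  0.552 -0.821]]
in collar -0.4979791788464801 1.1476437012151504 30.003906479582746
```

View pics/s6c.png

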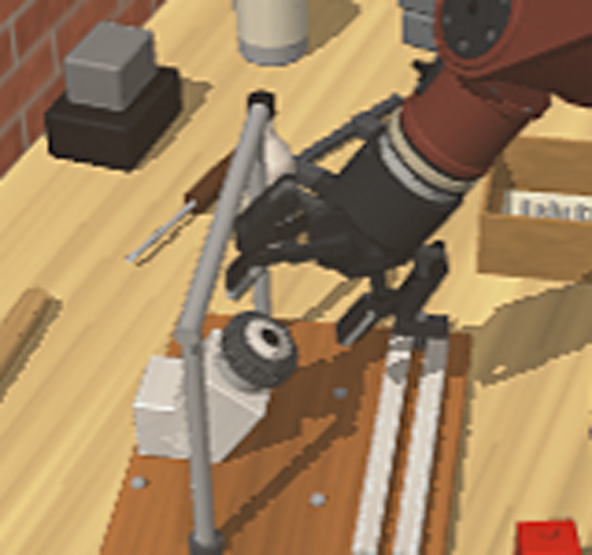

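Call:
{"op": "play_rows", "data": {
  "steps": [
    [1, [0, 0, 0], [0, 0, 0]],
    [1, [0, 0, 0], [0, 0, 0]]
  ]
}}

```text
time: 11.73
position: [561.8, -4.4, 130.4]
tool_rot: [[-0.419, 0.716, 0.559], [0.896, 0.426, 0.126], [-0.148, 0.553, -0.82]]
ft_force: [-7.4, -3.1, 0.3]
gripper_width: 85.2
```

Run:
```python
from h import *
s=state(); print(s['ft_force'],s['wrist_torque'],s['position'])
im,d=snap('top','t6'); cv2.imwrite('pics/t6c.png',cv2.resize(im[130:230,270:390,::-1],None,fx=5,fy=5,interpolation=cv2.INTER_CUBIC))
```

```text
[-7.40148657 -3.07775017  0.33949475] [-0.10246665  0.50777885  0.04077327] [561.75017234  -4.35338088 130.35276363]
```

View pics/t6c.png

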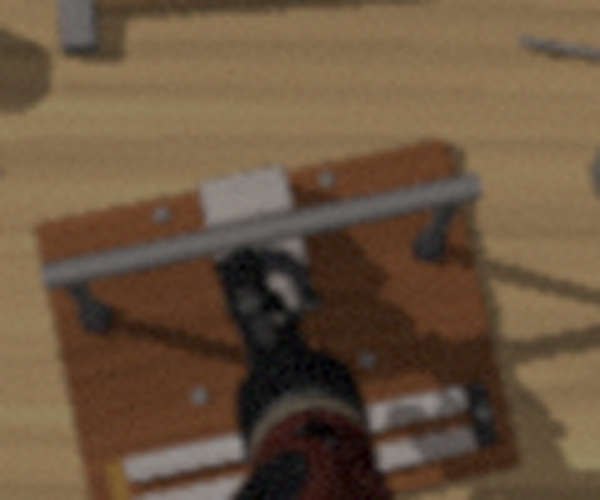

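Call:
{"op": "play_rows", "data": {
  "steps": [
    [1, [-1.12, -0.249, 1.638], [0, 0, 0]],
    [1, [-1.68, -0.374, 2.457], [0, 0, 0]],
    [1, [-1.68, -0.374, 2.457], [0, 0, 0]],
    [1, [0, 0, 0], [0.0635, 0.0141, -0.0929]],
    [1, [0, 0, 0], [0.0635, 0.0141, -0.0929]],
    [1, [0, 0, 0], [0.0635, 0.0141, -0.0929]],
    [1, [0, 0, 0], [0.0635, 0.0141, -0.0929]],
    [1, [0, 0, 0], [0.0635, 0.0141, -0.0929]],
    [1, [0, 0, 0], [0.0635, 0.0141, -0.0929]],
    [1, [0, 0, 0], [0.0635, 0.0141, -0.0929]],
    [1, [0, 0, 0], [0.0635, 0.0141, -0.0929]],
    [1, [0, 0, 0], [0.0635, 0.0141, -0.0929]],
    [1, [0, 0, 0], [0.0635, 0.0141, -0.0929]],
    [1, [0, 0, 0], [0, 0, 0]],
    [1, [0, 0, 0], [0, 0, 0]]
  ]
}}

```text
time: 13.03
position: [518.7, -15.0, 197.7]
tool_rot: [[0.469, 0.681, 0.562], [0.766, -0.63, 0.124], [0.439, 0.372, -0.818]]
ft_force: [0.3, 0.5, -1.1]
gripper_width: 85.5
```

```bash
cat >> h.py <<'E'
C=np.array([579,-1.3,105])
def rep():
    s=state(); p=np.array(s['position'])-C; R=np.array(s['tool_rot']); y=R[:,1]
    print('t',s['time'],'J',np.round(s['joint_pos'],2),'F',np.round(s['ft_force'],1),'T',np.round(s['wrist_torque'],2),'w',round(float(s['gripper_width']),1))
    print('U %.1f JY %.1f A %.1f'%(p@U,p@JY,p@A),'theta',round(np.degrees(np.arctan2(y@U,-y@JY)),1),'tilt err',np.round([R[:,2]@U,R[:,2]@JY],3))
E
python3 - <<'E'
from h import *
rep()
im,d=snap('top','t7'); cv2.imwrite('pics/t7c.png',cv2.resize(im[130:230,270:390,::-1],None,fx=4,fy=4,interpolation=cv2.INTER_CUBIC))
im,d=snap('side','s7'); cv2.imwrite('pics/s7c.png',cv2.resize(im[110:260,240:400,::-1],None,fx=3.7,fy=3.7,interpolation=cv2.INTER_CUBIC))
E
```

```text
t 13.0333 J [-0.35 -0.32  2.3   0.51  0.69 -0.02] F [ 0.3  0.5 -1.1] T [-0.08  0.3  -0.03] w 85.5
U 2.6 JY -0.2 A 111.4 theta 40.2 tilt err [ 0.002 -0.001]
```

View pics/t7c.png

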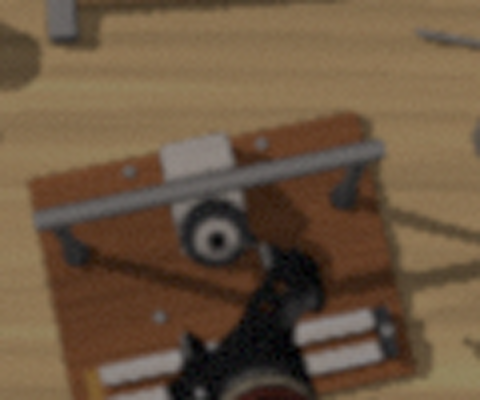

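View pics/s7c.png

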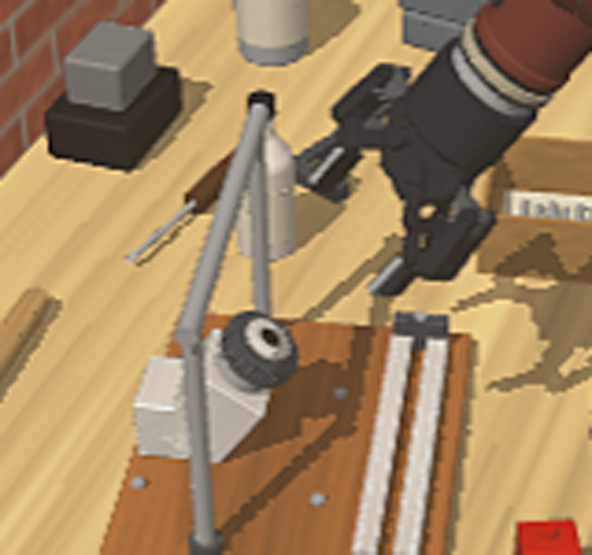

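Call:
{"op": "play_rows", "data": {
  "steps": [
    [1, [-0.2, -0.04, -0.14], [0, 0, 0]],
    [1, [1.137, 0.253, -1.663], [0, 0, 0]],
    [1, [1.137, 0.253, -1.663], [0, 0, 0]],
    [1, [1.137, 0.253, -1.663], [0, 0, 0]],
    [1, [1.137, 0.253, -1.663], [0, 0, 0]],
    [1, [0, 0, 0], [0, 0, 0]],
    [1, [0, 0, 0], [0, 0, 0]],
    [1, [0, 0, 0], [0, 0, 0]]
  ]
}}

```text
time: 13.8
position: [561.5, -5.8, 128.7]
tool_rot: [[0.473, 0.68, 0.56], [0.764, -0.633, 0.124], [0.439, 0.369, -0.819]]
ft_force: [0.3, 0.5, -0.8]
gripper_width: 85.4
```

Run:
```python
from h import *
rep()
```

```text
t 13.8 J [-0.29 -0.08  2.26  0.63  0.5  -0.12] F [ 0.3  0.5 -0.8] T [-0.13  0.26  0.01] w 85.4
U -1.2 JY -0.6 A 29.8 theta 40.0 tilt err [ 0.    -0.001]
```

Free of the bar. Advance the last 52 mm, correcting +1 mm in U.

Call:
{"op": "play_rows", "data": {
  "steps": [
    [1, [0.75, 0.18, -0.93], [0, 0, 0]],
    [1, [0.67, 0.149, -0.983], [0, 0, 0]],
    [1, [0.67, 0.149, -0.983], [0, 0, 0]],
    [1, [0.67, 0.149, -0.983], [0, 0, 0]],
    [1, [0.22, 0.05, -0.33], [0, 0, 0]],
    [1, [0, 0, 0], [0, 0, 0]],
    [1, [0, 0, 0], [0, 0, 0]],
    [1, [0, 0, 0], [0, 0, 0]]
  ]
}}

```text
time: 14.47
position: [591.7, 0.7, 87.5]
tool_rot: [[0.473, 0.679, 0.562], [0.764, -0.634, 0.124], [0.44, 0.371, -0.818]]
ft_force: [0.8, 0.2, 0.4]
gripper_width: 85.6
```

Run:
```python
from h import *
rep()
im,d=snap('top','t8'); cv2.imwrite('pics/t8c.png',cv2.resize(im[130:230,270:390,::-1],None,fx=4,fy=4,interpolation=cv2.INTER_CUBIC))
im,d=snap('side','s8'); cv2.imwrite('pics/s8c.png',cv2.resize(im[140:260,250:380,::-1],None,fx=4.5,fy=4.5,interpolation=cv2.INTER_CUBIC))
```

```text
t 14.4667 J [-0.25  0.08  2.21  0.74  0.4  -0.23] F [0.8 0.2 0.4] T [-0.09  0.27 -0.02] w 85.6
U 0.5 JY -0.8 A -21.8 theta 40.0 tilt err [ 0.002 -0.001]
```

View pics/t8c.png

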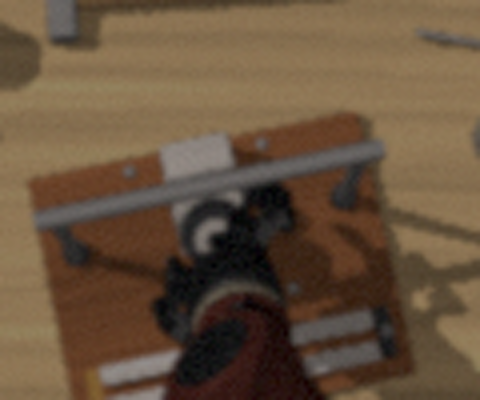

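View pics/s8c.png

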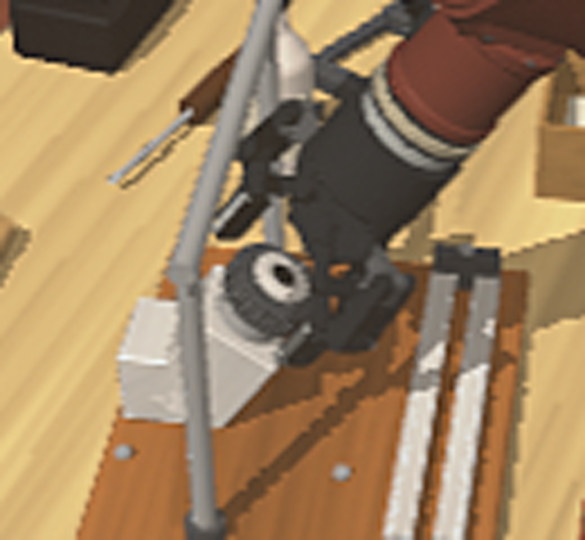

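Call:
{"op": "play_rows", "data": {
  "steps": [
    [-1, [0, 0, 0], [0, 0, 0]],
    [-1, [0, 0, 0], [0, 0, 0]],
    [-1, [0, 0, 0], [0, 0, 0]],
    [-1, [0, 0, 0], [0, 0, 0]],
    [-1, [0, 0, 0], [0, 0, 0]],
    [-1, [0, 0, 0], [0, 0, 0]]
  ]
}}

```text
time: 15.07
position: [589.9, 2.3, 85.8]
tool_rot: [[0.472, 0.682, 0.558], [0.764, -0.633, 0.127], [0.44, 0.366, -0.82]]
ft_force: [-8.7, 1.7, 8.8]
gripper_width: 54.6
```

Run:
```python
from h import *
rep()
```

```text
t 15.0667 J [-0.25  0.08  2.21  0.74  0.4  -0.23] F [-8.7  1.7  8.8] T [0.26 0.74 0.29] w 54.6
U -1.6 JY 1.1 A -22.2 theta 40.0 tilt err [-0.002  0.003]
```

Call:
{"op": "play_rows", "data": {
  "steps": [
    [-1, [-0.2, 0.15, -0.12], [0, 0, 0]],
    [-1, [0, 0, 0], [0, 0, 0]],
    [-1, [0, 0, 0], [0.056, 0.0125, -0.0819]],
    [-1, [0, 0, 0], [0.056, 0.0125, -0.0819]],
    [-1, [0, 0, 0], [0.056, 0.0125, -0.0819]],
    [-1, [0, 0, 0], [0.056, 0.0125, -0.0819]],
    [-1, [0, 0, 0], [0, 0, 0]],
    [-1, [0, 0, 0], [0, 0, 0]]
  ]
}}

```text
time: 15.73
position: [590.7, 1.3, 86.3]
tool_rot: [[0.701, 0.439, 0.562], [0.455, -0.882, 0.122], [0.55, 0.17, -0.818]]
ft_force: [-2.3, -4.5, 4.7]
gripper_width: 54.9
```

Run:
```python
from h import *
rep()
```

```text
t 15.7333 J [-0.25  0.08  2.21  0.75  0.39  0.17] F [-2.3 -4.5  4.7] T [-0.04  0.44 -0.22] w 54.9
U -0.9 JY -0.0 A -22.2 theta 17.0 tilt err [ 0.002 -0.003]
```

Call:
{"op": "play_rows", "data": {
  "steps": [
    [-1, [0, 0, 0], [0.056, 0.0125, -0.0819]],
    [-1, [0, 0, 0], [0.056, 0.0125, -0.0819]],
    [-1, [0, 0, 0], [0.056, 0.0125, -0.0819]],
    [-1, [0, 0, 0], [0.056, 0.0125, -0.0819]],
    [-1, [0, 0, 0], [0.056, 0.0125, -0.0819]],
    [-1, [0, 0, 0], [0.056, 0.0125, -0.0819]],
    [-1, [0, 0, 0], [0, 0, 0]],
    [-1, [0, 0, 0], [0, 0, 0]]
  ]
}}

```text
time: 16.4
position: [591.1, -0.5, 86.3]
tool_rot: [[0.825, -0.035, 0.564], [-0.123, -0.985, 0.119], [0.551, -0.167, -0.818]]
ft_force: [-2.3, -9.0, 2.9]
gripper_width: 54.9
```

Run:
```python
from h import *
rep()
im,d=snap('top','t9'); cv2.imwrite('pics/t9c.png',cv2.resize(im[130:230,270:390,::-1],None,fx=4,fy=4,interpolation=cv2.INTER_CUBIC))
im,d=snap('side','s9'); cv2.imwrite('pics/s9c.png',cv2.resize(im[140:260,250:380,::-1],None,fx=4.5,fy=4.5,interpolation=cv2.INTER_CUBIC))
```

```text
t 16.4 J [-0.25  0.08  2.21  0.74  0.39  0.77] F [-2.3 -9.   2.9] T [-0.6   0.3  -0.59] w 54.9
U -0.9 JY -1.9 A -22.2 theta -17.4 tilt err [ 0.003 -0.007]
```

View pics/t9c.png

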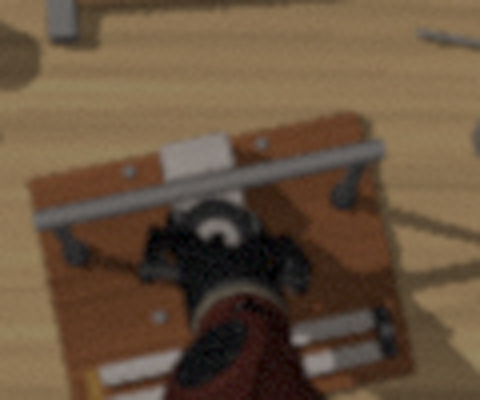

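View pics/s9c.png

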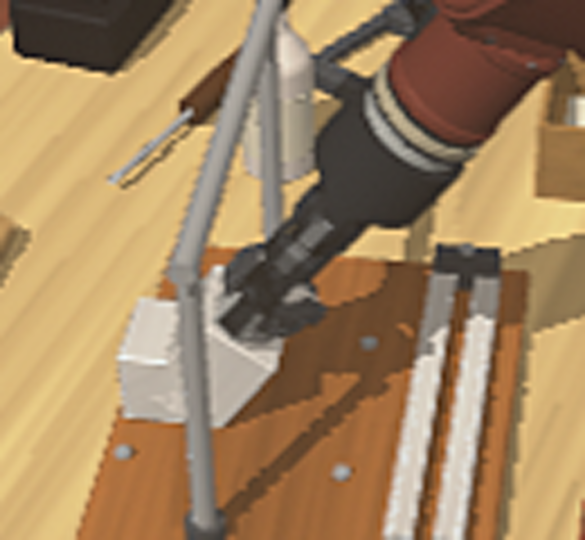

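Call:
{"op": "play_rows", "data": {
  "steps": [
    [-1, [0.03, -0.15, 0], [0.056, 0.0125, -0.0819]],
    [-1, [0, 0, 0], [0.056, 0.0125, -0.0819]],
    [-1, [0, 0, 0], [0.056, 0.0125, -0.0819]],
    [-1, [0, 0, 0], [0.056, 0.0125, -0.0819]],
    [-1, [0, 0, 0], [0.056, 0.0125, -0.0819]],
    [-1, [0, 0, 0], [0.056, 0.0125, -0.0819]],
    [-1, [0, 0, 0], [0, 0, 0]],
    [-1, [0, 0, 0], [0, 0, 0]]
  ]
}}

```text
time: 17.17
position: [590.6, -2.2, 85.7]
tool_rot: [[0.662, -0.495, 0.562], [-0.658, -0.744, 0.119], [0.36, -0.448, -0.818]]
ft_force: [-6.6, -11.0, 4.9]
gripper_width: 54.9
```

Run:
```python
from h import *
rep()
im,d=snap('top','t10'); cv2.imwrite('pics/t10c.png',cv2.resize(im[130:230,270:390,::-1],None,fx=4,fy=4,interpolation=cv2.INTER_CUBIC))
im,d=snap('side','s10'); cv2.imwrite('pics/s10c.png',cv2.resize(im[140:260,250:380,::-1],None,fx=4.5,fy=4.5,interpolation=cv2.INTER_CUBIC))
```

```text
t 17.1667 J [-0.26  0.08  2.21  0.75  0.39  1.37] F [ -6.6 -11.    4.9] T [-0.85  0.55 -0.82] w 54.9
U -1.9 JY -3.4 A -22.2 theta -51.8 tilt err [ 0.002 -0.006]
```

View pics/s10c.png

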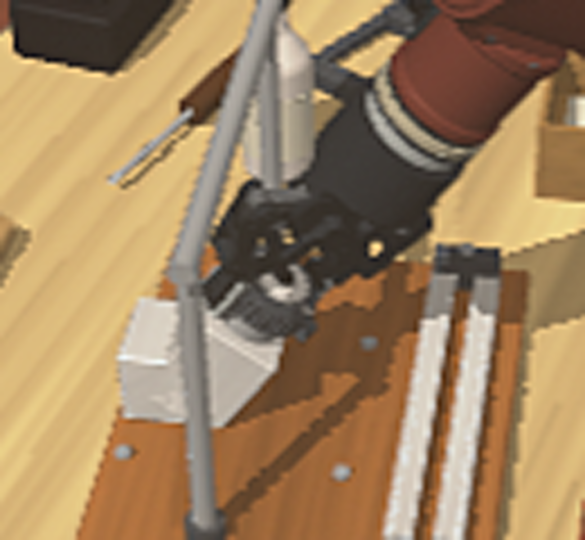

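Call:
{"op": "play_rows", "data": {
  "steps": [
    [1, [0, 0, 0], [0, 0, 0]],
    [1, [0, 0, 0], [0, 0, 0]],
    [1, [0, 0, 0], [0, 0, 0]],
    [1, [0, 0, 0], [0, 0, 0]],
    [1, [0, 0, 0], [0, 0, 0]],
    [1, [-1.12, -0.249, 1.638], [0, 0, 0]],
    [1, [-1.68, -0.374, 2.457], [0, 0, 0]],
    [1, [-1.68, -0.374, 2.457], [0, 0, 0]],
    [1, [-1.68, -0.374, 2.457], [0, 0, 0]],
    [1, [0, 0, 0], [-0.056, -0.0125, 0.0819]],
    [1, [0, 0, 0], [-0.056, -0.0125, 0.0819]],
    [1, [0, 0, 0], [-0.056, -0.0125, 0.0819]],
    [1, [0, 0, 0], [-0.056, -0.0125, 0.0819]],
    [1, [0, 0, 0], [-0.056, -0.0125, 0.0819]],
    [1, [0, 0, 0], [-0.056, -0.0125, 0.0819]],
    [1, [0, 0, 0], [-0.056, -0.0125, 0.0819]],
    [1, [0, 0, 0], [-0.056, -0.0125, 0.0819]],
    [1, [0, 0, 0], [-0.056, -0.0125, 0.0819]],
    [1, [0, 0, 0], [0, 0, 0]],
    [1, [0, 0, 0], [0, 0, 0]]
  ]
}}

```text
time: 18.93
position: [528.0, -12.4, 175.0]
tool_rot: [[0.801, 0.214, 0.559], [0.174, -0.977, 0.125], [0.573, -0.003, -0.819]]
ft_force: [0.2, -0.8, -0.6]
gripper_width: 85.8
```

Run:
```python
from h import *
rep()
im,d=snap('top','t11'); a=cv2.resize(im[150:220,290:360,::-1],None,fx=6,fy=6,interpolation=cv2.INTER_CUBIC)
im,d=snap('side','s11'); b=cv2.resize(im[170:240,280:340,::-1],None,fx=6,fy=6,interpolation=cv2.INTER_CUBIC)
cv2.imwrite('pics/c11.png',np.hstack([a,b]))
```

```text
t 18.9333 J [-0.33 -0.25  2.3   0.54  0.63  0.66] F [ 0.2 -0.8 -0.6] T [-0.12  0.28  0.  ] w 85.8
U -2.6 JY 0.2 A 87.3 theta -0.3 tilt err [-0.001  0.   ]
```

View pics/c11.png

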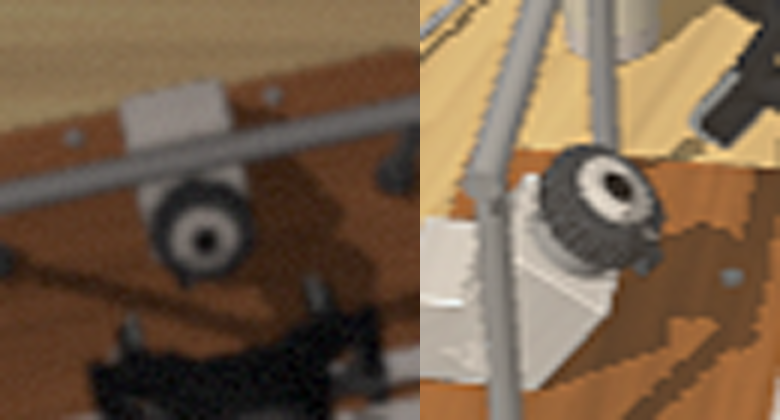

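Call:
{"op": "play_rows", "data": {
  "steps": [
    [1, [-0.08, -0.12, -0.08], [0, 0, 0]],
    [1, [0.997, 0.222, -1.458], [0, 0, 0]],
    [1, [0.997, 0.222, -1.458], [0, 0, 0]],
    [1, [0.997, 0.222, -1.458], [0, 0, 0]],
    [1, [0.997, 0.222, -1.458], [0, 0, 0]],
    [1, [0.499, 0.111, -0.729], [0, 0, 0]],
    [1, [0.499, 0.111, -0.729], [0, 0, 0]],
    [1, [0, 0, 0], [0, 0, 0]],
    [1, [0, 0, 0], [0, 0, 0]],
    [1, [0, 0, 0], [0, 0, 0]]
  ]
}}

```text
time: 19.87
position: [577.2, -2.9, 101.7]
tool_rot: [[0.8, 0.215, 0.56], [0.175, -0.977, 0.124], [0.573, -0.001, -0.819]]
ft_force: [-0.4, -0.6, 0.5]
gripper_width: 85.1
```

Run:
```python
from h import *
rep()
```

```text
t 19.8667 J [-0.27  0.02  2.23  0.7   0.43  0.51] F [-0.4 -0.6  0.5] T [-0.1   0.22 -0.  ] w 85.1
U -3.6 JY -1.2 A -1.5 theta -0.1 tilt err [-0. -0.]
```

Well centred. Another 20 mm in, then close.

Call:
{"op": "play_rows", "data": {
  "steps": [
    [1, [0.56, 0.125, -0.819], [0, 0, 0]],
    [1, [0.56, 0.125, -0.819], [0, 0, 0]],
    [1, [0, 0, 0], [0, 0, 0]],
    [1, [0, 0, 0], [0, 0, 0]],
    [-1, [0, 0, 0], [0, 0, 0]],
    [-1, [0, 0, 0], [0, 0, 0]],
    [-1, [0, 0, 0], [0, 0, 0]],
    [-1, [0, 0, 0], [0, 0, 0]],
    [-1, [0, 0, 0], [0, 0, 0]],
    [-1, [0, 0, 0], [0, 0, 0]]
  ]
}}

```text
time: 20.7
position: [588.2, -0.1, 86.0]
tool_rot: [[0.8, 0.216, 0.56], [0.176, -0.976, 0.125], [0.574, -0.002, -0.819]]
ft_force: [-7.6, -1.4, 8.1]
gripper_width: 54.3
```

Run:
```python
from h import *
rep()
```

```text
t 20.7 J [-0.26  0.07  2.21  0.75  0.4   0.46] F [-7.6 -1.4  8.1] T [0.13 0.56 0.12] w 54.3
U -3.3 JY -0.9 A -20.8 theta -0.1 tilt err [0. 0.]
```

Call:
{"op": "play_rows", "data": {
  "steps": [
    [-1, [0, 0, 0], [0.056, 0.0125, -0.0819]],
    [-1, [0, 0, 0], [0.056, 0.0125, -0.0819]],
    [-1, [0, 0, 0], [0.056, 0.0125, -0.0819]],
    [-1, [0, 0, 0], [0.056, 0.0125, -0.0819]],
    [-1, [0, 0, 0], [0.056, 0.0125, -0.0819]],
    [-1, [0, 0, 0], [0, 0, 0]]
  ]
}}

```text
time: 21.2
position: [588.3, -0.5, 86.0]
tool_rot: [[0.805, -0.197, 0.56], [-0.317, -0.94, 0.125], [0.502, -0.278, -0.819]]
ft_force: [-7.9, -2.8, 7.3]
gripper_width: 54.8
```

Run:
```python
from h import *
rep(); print(state()['wrist_torque']@A)
```

```text
t 21.2 J [-0.26  0.07  2.21  0.75  0.4   0.97] F [-7.9 -2.8  7.3] T [ 0.13  0.58 -0.15] w 54.8
U -3.3 JY -1.2 A -20.8 theta -29.0 tilt err [ 0. -0.]
-0.26874660605696227
```

Torque about the axis is −0.27 N m (just turning). Continue in smaller steps.

Call:
{"op": "play_rows", "data": {
  "steps": [
    [-1, [0, 0, 0], [0.028, 0.00625, -0.041]],
    [-1, [0, 0, 0], [0.028, 0.00625, -0.041]],
    [-1, [0, 0, 0], [0, 0, 0]]
  ]
}}

```text
time: 21.45
position: [588.2, -0.5, 86.0]
tool_rot: [[0.781, -0.275, 0.56], [-0.408, -0.905, 0.124], [0.472, -0.326, -0.819]]
ft_force: [-8.8, -2.0, 8.5]
gripper_width: 54.5
```

Run:
```python
from h import *
rep(); print(state()['wrist_torque']@A)
```

```text
t 21.45 J [-0.26  0.07  2.21  0.75  0.4   1.06] F [-8.8 -2.   8.5] T [ 0.07  0.58 -0.2 ] w 54.5
U -3.4 JY -1.3 A -20.8 theta -34.6 tilt err [ 0. -0.]
-0.28099950534578266
```

Call:
{"op": "play_rows", "data": {
  "steps": [
    [-1, [0, 0, 0], [0.028, 0.00625, -0.041]],
    [-1, [0, 0, 0], [0.028, 0.00625, -0.041]],
    [-1, [0, 0, 0], [0, 0, 0]]
  ]
}}

```text
time: 21.7
position: [588.2, -0.6, 86.0]
tool_rot: [[0.751, -0.35, 0.56], [-0.494, -0.861, 0.124], [0.439, -0.37, -0.819]]
ft_force: [-8.3, -2.7, 7.7]
gripper_width: 54.3
```

Run:
```python
from h import *
rep(); print(state()['wrist_torque']@A)
```

```text
t 21.7 J [-0.26  0.07  2.21  0.75  0.4   1.16] F [-8.3 -2.7  7.7] T [-0.15  0.48  0.26] w 54.3
U -3.4 JY -1.3 A -20.8 theta -40.2 tilt err [-0. -0.]
0.23370105971007343
```

Call:
{"op": "play_rows", "data": {
  "steps": [
    [-1, [0, 0, 0], [0, 0, 0]],
    [-1, [0, 0, 0], [0, 0, 0]]
  ]
}}

```text
time: 21.87
position: [588.2, -0.6, 86.0]
tool_rot: [[0.751, -0.349, 0.56], [-0.493, -0.861, 0.124], [0.439, -0.37, -0.819]]
ft_force: [-7.3, -2.9, 7.4]
gripper_width: 54.3
```

Run:
```python
from h import *
rep(); print(state()['wrist_torque']@A)
```

```text
t 21.8667 J [-0.26  0.07  2.21  0.75  0.4   1.16] F [-7.3 -2.9  7.4] T [-0.21  0.49  0.25] w 54.3
U -3.4 JY -1.3 A -20.8 theta -40.1 tilt err [ 0. -0.]
0.2602930894427554
```

Call:
{"op": "play_rows", "data": {
  "steps": [
    [-1, [0, 0, 0], [0.028, 0.00625, -0.041]],
    [-1, [0, 0, 0], [0, 0, 0]]
  ]
}}

```text
time: 22.03
position: [588.7, -1.0, 86.2]
tool_rot: [[0.735, -0.382, 0.56], [-0.53, -0.839, 0.123], [0.423, -0.387, -0.819]]
ft_force: [-7.0, -2.9, 7.4]
gripper_width: 54.5
```

Run:
```python
from h import *
rep(); print(state()['wrist_torque']@A)
im,d=snap('top','t12'); a=cv2.resize(im[150:220,290:360,::-1],None,fx=6,fy=6,interpolation=cv2.INTER_CUBIC)
im,d=snap('side','s12'); b=cv2.resize(im[170:240,280:340,::-1],None,fx=6,fy=6,interpolation=cv2.INTER_CUBIC)
cv2.imwrite('pics/c12.png',np.hstack([a,b]))
```

```text
t 22.0333 J [-0.26  0.07  2.21  0.75  0.4   1.21] F [-7.  -2.9  7.4] T [-1.12  0.31  1.2 ] w 54.5
U -3.0 JY -1.8 A -20.9 theta -42.6 tilt err [-0.    -0.002]
1.5733987208556028
```

View pics/c12.png

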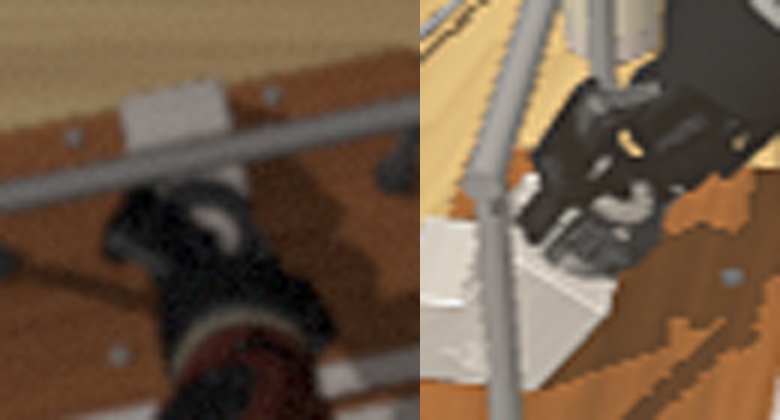

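Call:
{"op": "play_rows", "data": {
  "steps": [
    [-1, [0, 0, 0], [0.012, 0.0027, -0.0176]],
    [-1, [0, 0, 0], [0, 0, 0]]
  ]
}}

```text
time: 22.3
position: [589.2, -1.4, 86.4]
tool_rot: [[0.726, -0.398, 0.561], [-0.548, -0.827, 0.122], [0.416, -0.396, -0.819]]
ft_force: [-7.0, -4.4, 8.0]
gripper_width: 54.5
```

Run:
```python
from h import *
rep(); print(state()['wrist_torque']@A)
```

```text
t 22.3 J [-0.26  0.07  2.21  0.75  0.4   1.23] F [-7.  -4.4  8. ] T [-1.32  0.25  1.07] w 54.5
U -2.5 JY -2.3 A -20.9 theta -43.9 tilt err [ 0.001 -0.003]
1.5841418238322433
```

Call:
{"op": "play_rows", "data": {
  "steps": [
    [1, [0, 0, 0], [0, 0, 0]],
    [1, [0, 0, 0], [0, 0, 0]],
    [1, [0, 0, 0], [0, 0, 0]],
    [1, [0, 0, 0], [0, 0, 0]],
    [1, [0, 0, 0], [0, 0, 0]],
    [1, [-0.56, -0.125, 0.819], [0, 0, 0]],
    [1, [-1.12, -0.249, 1.638], [0, 0, 0]],
    [1, [-1.68, -0.374, 2.457], [0, 0, 0]],
    [1, [-1.68, -0.374, 2.457], [0, 0, 0]],
    [1, [-1.68, -0.374, 2.457], [0, 0, 0]],
    [1, [-1.68, -0.374, 2.457], [0, 0, 0]],
    [1, [-1.68, -0.374, 2.457], [0, 0, 0]],
    [1, [0, 0, 0], [0, 0, 0]],
    [1, [0, 0, 0], [0, 0, 0]]
  ]
}}

```text
time: 23.47
position: [488.3, -23.4, 235.0]
tool_rot: [[0.721, -0.403, 0.564], [-0.555, -0.823, 0.123], [0.414, -0.401, -0.817]]
ft_force: [-0.8, 0.1, -0.1]
gripper_width: 85.8
```

Run:
```python
from h import *
rep()
im,d=snap('top','t13'); a=cv2.resize(im[150:220,290:360,::-1],None,fx=6,fy=6,interpolation=cv2.INTER_CUBIC)
im,d=snap('side','s13'); b=cv2.resize(im[170:240,280:340,::-1],None,fx=6,fy=6,interpolation=cv2.INTER_CUBIC)
cv2.imwrite('pics/c13.png',np.hstack([a,b]))
```

```text
t 23.4667 J [-0.41 -0.46  2.32  0.48  0.82  1.47] F [-0.8  0.1 -0.1] T [-0.07  0.3  -0.02] w 85.8
U -1.9 JY -1.9 A 160.0 theta -44.3 tilt err [ 0.004 -0.003]
```

View pics/c13.png

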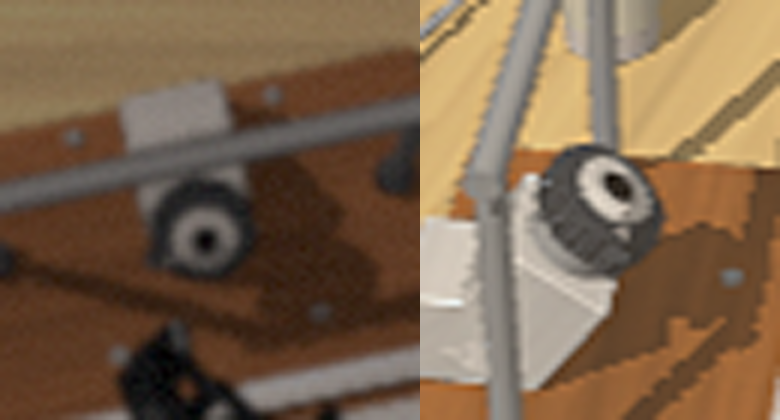

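View pics/s13.png

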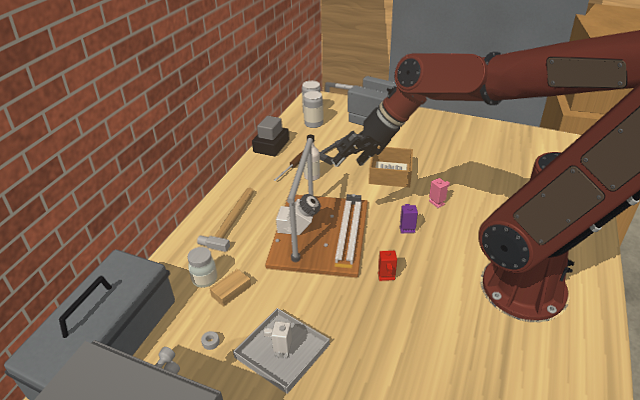

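Run:
```python
from h import *
Cc=C
out=[]
for n,f,z in(('top','t13',13),('side','s13',13),('side','s11',13)):
    im=np.load(f'pics/{f}.npz')['im']; r=rect(n,im,Cc,z,half=42,s=6)
    out.append(cv2.convertScaleAbs(cv2.resize(r[:,:,::-1],(266,266)),alpha=2.0 if n=='top' else 1.2))
cv2.imwrite('pics/r13.png',np.hstack(out))
im=np.load('pics/s13.npz')['im']; cv2.imwrite('pics/s13z.png',cv2.resize(im[190:220,292:332,::-1],None,fx=18,fy=18,interpolation=cv2.INTER_NEAREST))
```

```text
(no output)
```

View pics/r13.png

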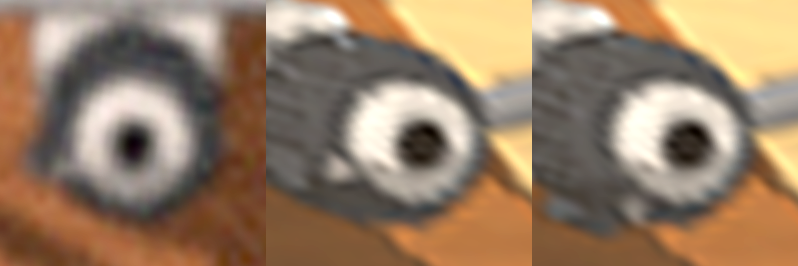

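View pics/s13z.png

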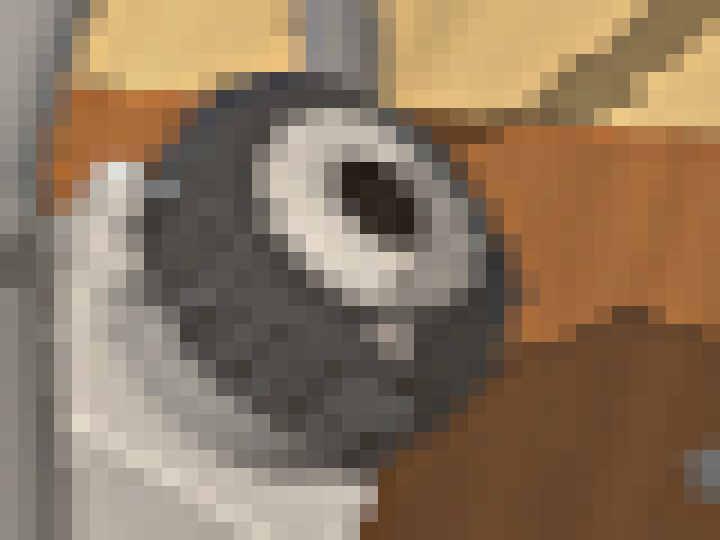

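Run:
```python
from h import *
rep(); P=cloud('side',np.load('pics/s13.npz')['d']); m=(P[...,2]>70)&(P[...,2]<95)&(abs(P[...,0]-490)<60)&(abs(P[...,1]-377)<60); print(np.median(P[m],0))
job.sign_off()
```

```text
t 23.5667 J [-0.41 -0.46  2.32  0.48  0.82  1.47] F [ 0.1 -0.4 -0.9] T [-0.03  0.25  0.03] w 85.4
U -4.6 JY -0.7 A 157.7 theta -44.4 tilt err [-0.002  0.001]
[485.90433268 380.98676834  80.6750486 ]
the job is handed in; nothing more can be done
```

I slid the fence stop out of the open (brass) end of the track, lifted it off and stood it in the steel tray. I then turned the lock collar clockwise to its solid stop in two grasps. The job is handed in at about 23.6 s on the robot's clock.

**Last checks**
- **Stop:** it stands upright near the middle of the tray, with its top measured at about 80 mm, which fits the stop standing on the tray floor.
- **Collar:** I turned it about 135° (2.35 rad). The torque then rose to about 1.6 N m and stayed there when I pushed a little further, with no new side force, so I take it as the solid stop. In the last pictures the tab and white line are near the locked place, but the resolution only shows that to within several degrees.
- **Robot:** the gripper is open, about 160 mm off the collar, with no contact force. The other things on the bench look unmoved by eye; I did not measure them.

**What went wrong or disagreed**
- **Crossbar touch:** on the first approach to the collar, an open finger touched the fixed crossbar at about 8 N. I backed out and came in again with the jaws turned.
- **Collar centre:** my first camera estimate was about 4 mm off. I corrected it from the first grasp before making the second.

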